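# Cure the printed model houses

## Task

Cure all the printed model houses from the mat: gently lift the amber hood of the curing box back onto its open stop, stand every house upright on its slotted metal bed without any two touching, then lower the hood gently, never letting it drop, until it is fully shut. With the hood shut, press four keys one at a time, each fully down and let up again: the small round wake key, the wide long-programme bar, the hexagonal fan key and last the large round start key. Never press the square stop key or the narrow short-programme bar, press no key while the hood is up, and leave everything else on the table where it is.

Things in the scene. Friction and masses are not known exactly. Their poses are not given: they have to be found in the camera images.
- hood (a joint): angle of the curing box's clamshell hood: 0 shut, 1.5 on its open stop; its front swings up and away from the robot. Hinged freely: past about 1.1 it falls back and rests on the open stop, below that it falls shut if let go. 0.36 kg, about 2 N at the handle. Clear amber, 190 deep x 240 wide x 75 high, walls 4, open below, its rim level with the hinge line.
- hood_handle (a point): centre of the hood's handle, a round steel bar, 12 thick, 130 long, along its y, parallel to the hinge line, on a post at each end, 50 in front of the hood's front wall (44 clear between). When shut it lies 240 in front of the hinge line and 57 above it (18 below the hood's top): it moves on an arc of radius 247. Axes turn with the hood.
- hood_hinge (a point): middle of the hinge line, fixed on the box at its far edge, 50 above the table; axes are the box's: x front to back (away from the robot), y to the left along the hinge line, z up.
- machine: UV curing box, fixed; its place and small yaw vary. Origin under the middle of its 215 (x) x 250 (y) x 50 high base, front towards -x; to the right of the base stands its key console, 215 x 135, 58 high, y from -265 to -130. The hood covers the base only.
- bed (a point): centre of the top face of the slotted aluminium bed on which parts are cured, 160 (x) x 216 (y), 56 above the table, under the hood. Axes as the box. The shut hood leaves 71 - 6 = 65 of height above it.
- key_wake (a joint): travel of the wake key, small round key, 18 across, on the console (back row (farthest from the robot), left as seen from the robot), centred at x +50, y +30 from keypad: 0 up, 0.005 fully down, pressed vertically; springs back; about 1.5 N to start, 5 N fully down.
- key_stop (a joint): travel of the stop key, square, 24 x 24, on the console (back row, right as seen from the robot), centred at x +50, y -30 from keypad: 0 up, 0.005 fully down, pressed vertically; springs back; about 1.5 N to start, 5 N fully down.
- key_short (a joint): travel of the short-programme key, narrow bar, 12 x 19, on the console (middle row, left as seen from the robot), centred at x +0, y +30 from keypad: 0 up, 0.005 fully down, pressed vertically; springs back; about 1.5 N to start, 5 N fully down.
- key_long (a joint): travel of the long-programme key, wide bar, 12 x 36, on the console (middle row, right as seen from the robot), centred at x +0, y -30 from keypad: 0 up, 0.005 fully down, pressed vertically; springs back; about 1.5 N to start, 5 N fully down.
- key_fan (a joint): travel of the fan key, hexagonal, 28 across, on the console (front row (nearest the robot), left as seen from the robot), centred at x -50, y +30 from keypad: 0 up, 0.005 fully down, pressed vertically; springs back; about 1.5 N to start, 5 N fully down.
- key_start (a joint): travel of the start key, large round, 32 across, on the console (front row, right as seen from the robot), centred at x -50, y -30 from keypad: 0 up, 0.005 fully down, pressed vertically; springs back; about 1.5 N to start, 5 N fully down.
- keypad (a point): centre of the field of six grey keys, on the console's top face, 58 above the table; axes as the box. The key tops stand 10 above this face when up, 5 when down.
- house1: printed model house of beige-grey resin, gabled roof, 46 (its x, along the ridge) x 40 (its y) footprint, side walls 26 high, flat gable ends, ridge 46 high, about 45 g; origin at the centre of its underside, z up. The four are alike; two to four of them are present, standing on the mat.
- house2: printed model house of beige-grey resin, gabled roof, 46 (its x, along the ridge) x 40 (its y) footprint, side walls 26 high, flat gable ends, ridge 46 high, about 45 g; origin at the centre of its underside, z up. The four are alike; two to four of them are present, standing on the mat.
- house3: printed model house of beige-grey resin, gabled roof, 46 (its x, along the ridge) x 40 (its y) footprint, side walls 26 high, flat gable ends, ridge 46 high, about 45 g; origin at the centre of its underside, z up. The four are alike; two to four of them are present, standing on the mat.
- house4: printed model house of beige-grey resin, gabled roof, 46 (its x, along the ridge) x 40 (its y) footprint, side walls 26 high, flat gable ends, ridge 46 high, about 45 g; origin at the centre of its underside, z up. The four are alike; two to four of them are present, standing on the mat.
- mat: grey cutting mat lying fixed on the table to the left, 240 x 260 x 2; origin under its middle. The houses start on it.
- cup: bystander: paper coffee cup with white lid, 84 across, 110 high; origin at the centre of its underside. To be left alone.
- hexblock: bystander: hexagonal wooden block, 68 across, 60 high; origin at the centre of its underside. To be left alone.
- sander: bystander: cork sanding block, 90 x 40 x 26; origin at the centre of its underside. To be left alone.
- scraper: bystander: flat scraper lying on the table, 190 long; origin at about its middle. To be left alone.
- roofblock: bystander: wooden saw-tooth roof block, 80 x 30, 44 high; origin at the centre of its underside. To be left alone.
- gluepot: bystander: small white glue pot, 48 across, 60 high; origin at the centre of its underside. To be left alone.
Mind the look-alikes: they are no part of the job. Leave any pink or red look-alike of the house3 alone.

How it is judged:
By the outcome, as a careful person would: the job done as asked, in the order asked, and still so for the second after the job is handed in, with the robot touching nothing.
Of house1, house2, house3, house4 only 2 to 4 are there at a start; the rules pass over those that are not, and their reading is None.
At some moment in a run one of house1, house2, house3, house4 may be knocked a few centimetres aside while the robot is not near it.
It also fails if it takes over 210 s, if anything falls off the work surface, if the arm or the gripper's body presses on something with over 40 N, if the wrist force passes 120 N, or if a joint passes its speed limit or range.

## Robot

A 7-joint arm with a two-finger parallel gripper is mounted at the origin on the work surface. World frame = base frame: x ahead of the robot, y to its left, z up, the work surface at z = 0. Lengths are in m, angles in rad, forces in N, time in s.
With the tool pointing down it reaches from about 0.35 to 0.775 m from the base axis. Payload 3.1 kg.
Tool frame: the origin (TCP) lies at the very end of the fingers, on their centre line; the grasp point (between the pads) lies 19 mm behind it; z points along the fingers, y is the direction in which the jaws open and shut (so a half turn about z gives the same grasp; the last joint's range is limited). The gripper opens to 85 mm and grips with 20 to 120 N. Pads are 22 mm wide; open, the fingers measure 114 mm over their backs; the gripper's body (76 mm by 85 mm) begins 54 mm behind the grasp point. The pads swing forward as they close: fully open they stand 13 mm farther back than shut.
Start: joints at [-1.258, 0.311, 0.014, 1.512, -0.004, 1.319, -0.027], TCP at [0.191, 0.516, 0.231] pointing down, gripper open.
Joint ranges: [-2.7, 2.7], [-0.3, 1.91], [-1.27, 1.3], [0.12, 2.57], [-1.44, 4.58], [0.2, 2.03], [-3.05, 3.05]. Speed limits (rad/s): [2.79, 2.79, 3.14, 3.14, 3.14, 3.14, 3.14].

## Interface

Orientations are given as a unit quaternion [x, y, z, w].
In Python, from station import bot gives the robot as it stands.
- The arm moves only by the tool send_rows, never from a script. Its argument "targets" is a list of rows, each a list of 3 entries, a list of its own where there are three numbers: the shift along the world's x, y, z in mm, then the turn, a rotation vector about the world's x, y, z in rad, then the finger opening in mm, from 0 to 85.4. In form: [[[x, y, z], [ax, ay, az], jaw], ...]. A call has 1 to 12 rows; each row is the pose to reach, as a shift and turn from the pose commanded when the call began; what a row does not reach only later rows make up. A row lasts 1/10 s, in which the tool goes at most 50 mm and 8.59 degrees, less where a joint would pass 70% of its speed; a pose out of reach is approached as far as the arm can. A call with a gripper value outside its range is refused whole. The fingers move at their own pace and stop on an object; "force" is the grip in N (left out, the last holds). Time passes only in rows, so rows that repeat a pose let the fingers close. It gives the time, the measured TCP pose, the force and the opening at its end, in the units of the state.
- bot.read_state(): the state, without advancing time (a new reading comes with each control period).
- bot.camera(name): name is "scene" or "top" or "wrist"; returns a dict with "img" (400x640x3 uint8, red, green, blue), "fx", "fy", "cx", "cy" (pixels), "D" ([k1, k2, p1, p2, k3] as OpenCV has them; the pictures are not rectified), "R" (3x3) and "t" (3): a world point X has camera coordinates R X + t. Camera axes: x right, y down, z forward; pixel columns grow to the right and rows downward; lengths in m; the calibration is good to about 2 mm. A picture is of the moment at which its call begins. There is no depth.
- bot.finish_job(): hands the job in, once; it reports no verdict.
The state is a dict: "time_s": time; "joint_pos": joint angles; "joint_velocities": joint speeds; "joint_torque": joint torques, N m; "eef_pos": TCP position; "eef_rot": TCP orientation; "force": force on the tool from outside, world axes, zero at the start; "moment": the same for the moment, N m; "finger_gap": finger opening in m.
Only numpy, scipy, OpenCV 4.12 (cv2) and the standard library are available. Lean on these libraries where they do the work, as an engineer would, in place of code of your own. Each camera call takes 0.05 s, during which the arm holds its last target. There are 200 camera calls.

## Working session

There is one attempt and no reset: what is moved stays moved. The work goes in short steps, Python scripts to look and compute and a tool call to move; the robot and the scene stay as the last step left them, time stands still between calls to the robot, and variables do not carry over. Pictures are saved under pics/ and viewed, about 12 in all and at most 16, crops included, and the job is handed in when it is done.

Besides the shell and the picture viewer there is one more tool, called after ">>>" as a command line: name --argument value ..., lists and objects as JSON in quotes. send_rows: Moves the arm, as the interface text tells. Its arguments: {"type":"object","properties":{"targets":{"type":"array","items":{"type":"array"}},"force":{"type":"number"}},"required":["targets"]}

```bash
ls; mkdir -p pics; cat > h.py <<'E'
import numpy as np, cv2
from station import bot
def cam(n):
    c=bot.camera(n); c['K']=np.array([[c['fx'],0,c['cx']],[0,c['fy'],c['cy']],[0,0,1]]); c['D']=np.array(c['D'],float); c['R']=np.array(c['R']);c['t']=np.array(c['t']); return c
def save(c,f): cv2.imwrite('pics/'+f,c['img'][:,:,::-1])
def ray(c,uv):
    p=cv2.undistortPoints(np.array(uv,float).reshape(-1,1,2),c['K'],c['D']).reshape(-1,2)
    d=np.c_[p,np.ones(len(p))]@c['R']; return -c['R'].T@c['t'],d
def plane(c,uv,z):
    o,d=ray(c,uv); return o+d*((z-o[2])/d[:,2])[:,None]
def proj(c,X):
    return cv2.projectPoints(np.array(X,float).reshape(-1,3),cv2.Rodrigues(c['R'])[0],c['t'],c['K'],c['D'])[0].reshape(-1,2)
E
python3 - <<'E'
from h import *
for n in('scene','top'):
    c=cam(n); save(c,n+'0.png'); print(n,-c['R'].T@c['t'],c['fx'])
print(bot.read_state())
E
```

```text
pics
scene [ 1.49962    -0.20799295  0.96987834] 520.2813212947121
top [0.39342644 0.0583875  1.11515211] 411.6510415094316
{'time_s': 0.1, 'joint_pos': array([-1.25771208,  0.31164147,  0.01398544,  1.51288594, -0.00439083,
        1.3192079 , -0.02719368]), 'joint_velocities': array([ 0.00081161, -0.00224657, -0.00016315, -0.00240103, -0.00037801,
        0.00121863, -0.00048933]), 'joint_torque': array([ 3.43926076e-04, -3.80852365e+01,  1.46558792e-01, -2.31240910e+01,
        1.23266721e-02,  8.14261643e-03,  3.83072006e-05]), 'eef_pos': array([0.19082363, 0.51514135, 0.23033635]), 'eef_rot': array([ 1.76417669e-01,  9.84314833e-01, -1.04681616e-03, -1.39245823e-04]), 'force': array([-0.31572019, -0.53677696, -0.23880971]), 'moment': array([-0.00815256,  0.02366135, -0.06253604]), 'finger_gap': 0.08532450489208672}
```

View pics/top0.png

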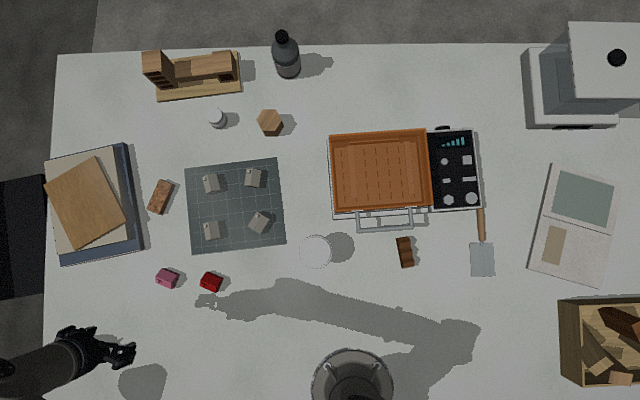

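View pics/scene0.png

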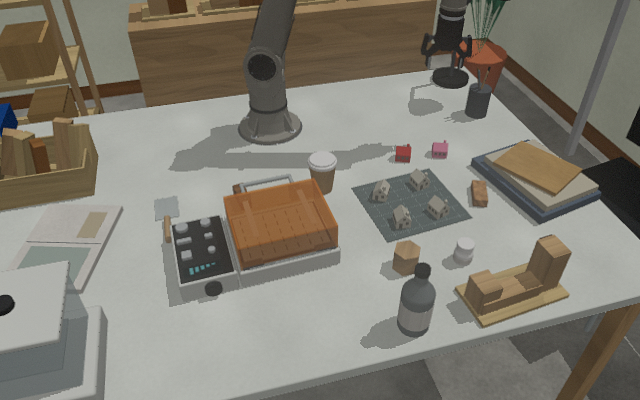

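The top view shows four houses on the mat at (211,183), (254,178), (211,230) and (260,221). The box is at (380,170) and the console at (455,170). The red and pink look-alikes are below the mat.

```bash
python3 - <<'E'
from h import *
c=cam('top'); im=c['img']
g=im.max(2).astype(int)
def blobs(m,off,amin,z):
    n,l,s,ce=cv2.connectedComponentsWithStats(m.astype('uint8'))
    for i in range(1,n):
        if s[i,4]>=amin: print((ce[i]+off).round(1),s[i],plane(c,ce[i]+off,z)[0].round(4))
x0,y0,x1,y1=432,150,482,212
hsv=cv2.cvtColor(im,cv2.COLOR_RGB2HSV)
print('keys');k=im[y0:y1,x0:x1];blobs(k.min(2)>90,(x0,y0),12,.068)
x0,y0,x1,y1=188,160,283,250
print('houses');k=im[y0:y1,x0:x1].astype(int);blobs((k[:,:,0]>=k[:,:,2]+3)&(k[:,:,0]>95),(x0,y0),30,.03)
a=cv2.resize(im[145:260,180:290],None,fx=5,fy=5,interpolation=cv2.INTER_CUBIC)[:,:,::-1]
cv2.imwrite('pics/a.png',a)
b=cv2.resize(im[115:245,315:495],None,fx=4.4,fy=4.4,interpolation=cv2.INTER_CUBIC)[:,:,::-1]
cv2.imwrite('pics/b.png',b)
E
```

```text
keys
[470.8 183.3] [  0   0  50  62 383] [ 0.5317 -0.3127  0.068 ]
[467.  159.4] [31  5  9 10 76] [ 0.5945 -0.306   0.068 ]
[444.  160.9] [ 9  8  7  7 36] [ 0.5912 -0.2458  0.068 ]
[469.3 178.4] [31 26 14  5 55] [ 0.5445 -0.3094  0.068 ]
[446.1 180.2] [11 28  7  5 30] [ 0.5408 -0.2488  0.068 ]
[471.2 197.6] [ 34  42  12  12 110] [ 0.4947 -0.3116  0.068 ]
[448.1 199.6] [12 45 10 10 76] [ 0.4907 -0.2516  0.068 ]
[466.8 210.7] [23 60 21  2 29] [ 0.4612 -0.2986  0.068 ]
houses
[196.8 163.1] [ 0  0 19  7 50] [0.6042 0.4083 0.03  ]
[252.1 177.1] [ 56   8  17  19 248] [0.5632 0.2579 0.03  ]
[210.3 182.3] [ 14  14  18  19 238] [0.5514 0.3706 0.03  ]
[257.8 222.5] [ 60  52  21  22 253] [0.4417 0.2424 0.03  ]
[211.  229.9] [ 15  61  17  20 245] [0.4239 0.3673 0.03  ]
```

View pics/a.png

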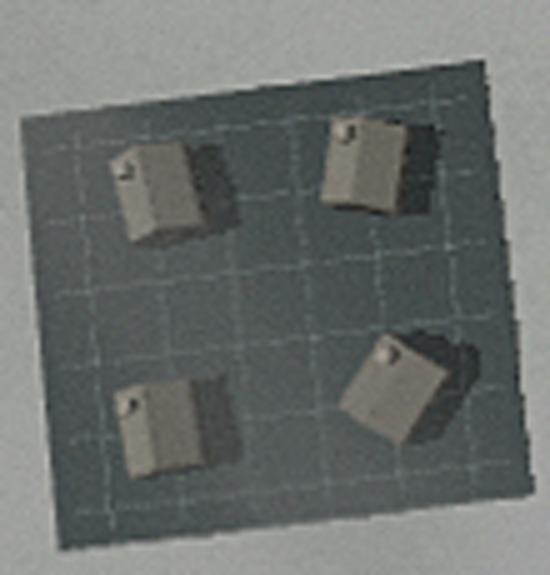

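View pics/b.png

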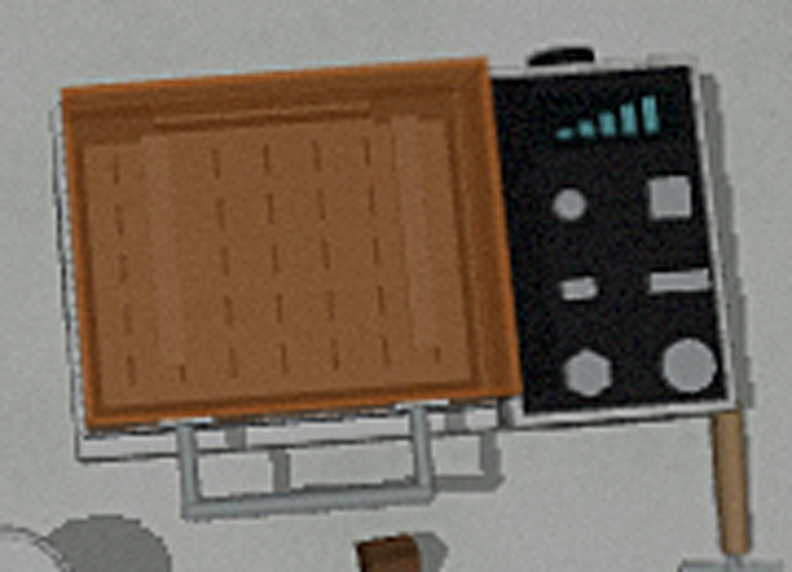

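```bash
cat >> h.py <<'E'
from scipy.spatial.transform import Rotation as Ro
def tool(yaw,tilt=0):
    "jaw axis along yaw (world), tool z down, tilted forward by tilt about jaw-perp"
    r=Ro.from_euler('z',yaw)*Ro.from_matrix(np.array([[0,1,0],[1,0,0],[0,0,-1.]]))
    ax=np.array([-np.sin(yaw),np.cos(yaw),0])
    return Ro.from_rotvec(-tilt*ax)*r
def turn(r,r0): return (r*r0.inv()).as_rotvec().round(3)
E
python3 - <<'E'
from h import *
c=cam('top')
f=lambda uv,s,ox,oy:np.array(uv,float)/s-.5+.5/s+np.array([ox,oy])
B=lambda *uv:f(uv,4.4,315,115)
A=lambda *uv:f(uv,5,180,145)
print('bar',plane(c,B((185,510),(432,492)),.107).round(4))
print('console bl br fr fl',plane(c,B((490,70),(692,64),(733,405),(522,418)),.058).round(4))
print('base front corners',plane(c,B((80,455),(516,424)),.05).round(4))
print('houses roofs ridge ends')
for r in [((150,148),(165,238)),((368,118),(365,206)),((158,385),(163,470)),((418,352),(370,425)),]:
    print(plane(c,A(*r),.048).round(4))
print('BR house base? corners eaves',plane(c,A((390,335),(447,370),(400,445),(340,405)),.028).round(4))
print('cup',plane(c,[[315,251]],.11))
R0=Ro.from_quat(bot.read_state()['eef_rot'])
print((Ro.from_quat(bot.read_state()['eef_rot'])).as_matrix().round(3), turn(tool(.056,.0),R0),turn(tool(.056,.3),R0))
E
```

```text
bar [[ 0.4149 -0.0126  0.107 ]
 [ 0.4225 -0.1502  0.107 ]]
console bl br fr fl [[ 0.675  -0.205   0.058 ]
 [ 0.6772 -0.3272  0.058 ]
 [ 0.4717 -0.3402  0.058 ]
 [ 0.4663 -0.2149  0.058 ]]
base front corners [[ 0.4494  0.0443  0.05  ]
 [ 0.4633 -0.2132  0.05  ]]
houses roofs ridge ends
[[0.5703 0.3676 0.048 ]
 [0.5223 0.359  0.048 ]]
[[0.5841 0.2517 0.048 ]
 [0.5374 0.2531 0.048 ]]
[[0.445  0.3619 0.048 ]
 [0.4008 0.3588 0.048 ]]
[[0.4602 0.2253 0.048 ]
 [0.4227 0.2504 0.048 ]]
BR house base? corners eaves [[0.4708 0.2433 0.028 ]
 [0.4517 0.213  0.028 ]
 [0.4124 0.238  0.028 ]
 [0.434  0.27   0.028 ]]
cup [[0.36688499 0.0897104  0.11      ]]
[[-0.938  0.347 -0.   ]
 [ 0.347  0.938 -0.001]
 [-0.    -0.002 -1.   ]] [ 1.00e-03 -1.00e-03 -1.16e+00] [ 0.19  -0.257 -1.151]
```

>>> send_rows --targets '[[[100, -130, 10], [0, 0, -0.15], 85], [[209, -265, 10], [0, 0, -0.3], 85], [[209, -265, 10], [0, 0, -0.45], 85], [[209, -265, 10], [0, 0, -0.6], 85], [[209, -265, 10], [0, 0, -0.7], 85], [[209, -265, 10], [0, 0, -0.8], 85], [[219, -596, 10], [0, 0, -1.16], 85], [[219, -596, 10], [0, 0, -1.16], 85], [[219, -596, 10], [0, 0, -1.16], 85], [[219, -596, 10], [0, 0, -1.16], 85], [[219, -596, 10], [0, 0, -1.16], 85], [[219, -596, 10], [0, 0, -1.16], 85]]'

```text
time_s: 1.4
eef_pos: [0.404, -0.0203, 0.2413]
eef_rot: [0.687, 0.727, 0.001, -0.0]
force: [1.7, -0.3, -0.2]
finger_gap: 0.0851
```

>>> send_rows --targets '[[[0, 0, 0], [0, 0, 0], 85], [[0, 0, 0], [0, 0, 0], 85], [[0, 0, 0], [0, 0, 0], 85], [[0, 0, 0], [0, 0, 0], 85]]'

```text
time_s: 1.8
eef_pos: [0.4042, -0.0167, 0.2409]
eef_rot: [0.686, 0.728, -0.0, -0.0]
force: [-0.5, 0.4, -0.1]
finger_gap: 0.0854
```

>>> send_rows --targets '[[[6, -40, -10], [0.006, -0.1, -0.004], 85], [[6, -64, -20], [0.012, -0.2, -0.004], 85], [[6, -64, -20], [0.017, -0.3, -0.004], 85], [[6, -64, -20], [0.017, -0.3, -0.004], 85], [[6, -64, -20], [0.017, -0.3, -0.004], 85], [[6, -64, -20], [0.017, -0.3, -0.004], 85]]'

```text
time_s: 2.4
eef_pos: [0.4121, -0.0814, 0.2223]
eef_rot: [0.68, 0.718, 0.109, 0.103]
force: [0.1, 0.3, 1.3]
finger_gap: 0.085
```

```bash
python3 - <<'E'
from h import *
s=bot.read_state(); print(s['joint_pos'].round(2),s['eef_pos'],s['eef_rot'].round(3))
c=cam('wrist'); save(c,'w1.png'); print(-c['R'].T@c['t'])
print(proj(c,[[.4149,-.0126,.107],[.4225,-.1502,.107]]))
E
```

```text
[-0.55 -0.25  0.65  2.11  0.13  0.93  0.1 ] [ 0.41209842 -0.08143964  0.22229665] [0.68  0.718 0.109 0.103]
[ 0.36507775 -0.00550468  0.35791362]
[[283.73394886 109.71587888]
 [288.80980819 265.41231095]]
```

View pics/w1.png

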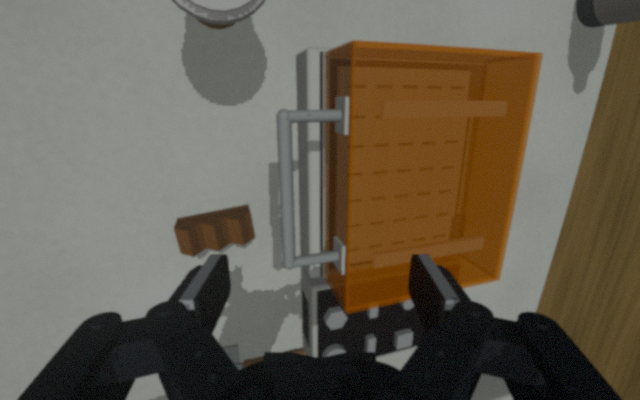

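The wrist view shows the bar from (284,115) to (289,262), which agrees with the estimate. I'll narrow the jaws and descend.

>>> send_rows --force 20 --targets '[[[12, 0, 0], [0, 0, 0], 38], [[12, 0, 0], [0, 0, 0], 38], [[12, 0, 0], [0, 0, 0], 38], [[12, 0, -20], [0, 0, 0], 38], [[12, 0, -40], [0, 0, 0], 38], [[12, 0, -60], [0, 0, 0], 38], [[12, 0, -80], [0, 0, 0], 38], [[12, 0, -95], [0, 0, 0], 38], [[12, 0, -110], [0, 0, 0], 38], [[12, 0, -122], [0, 0, 0], 38], [[12, 0, -133], [0, 0, 0], 38], [[12, 0, -133], [0, 0, 0], 38]]'

```text
time_s: 3.65
eef_pos: [0.4207, -0.0822, 0.0867]
eef_rot: [0.681, 0.717, 0.107, 0.101]
force: [-0.3, -0.1, 0.5]
finger_gap: 0.0382
```

>>> send_rows --targets '[[[0, 0, 0], [0, 0, 0], 28], [[0, 0, 0], [0, 0, 0], 22], [[0, 0, 0], [0, 0, 0], 16], [[0, 0, 0], [0, 0, 0], 10], [[0, 0, 0], [0, 0, 0], 6], [[0, 0, 0], [0, 0, 0], 6]]'

```text
time_s: 4.25
eef_pos: [0.4243, -0.0824, 0.0894]
eef_rot: [0.68, 0.717, 0.11, 0.104]
force: [3.7, 1.3, 3.0]
finger_gap: 0.0113
```

```bash
python3 - <<'E'
from h import *
s=bot.read_state(); print(s['joint_pos'].round(2),s['eef_pos'],s['force'],s['finger_gap'])
p0=s['eef_pos']
H=np.array([.4187+.24*.9984,-.0814+.24*.056,.05])
x=np.array([np.cos(.056),np.sin(.056),0]);z=np.array([0,0,1])
h=lambda a:H+x*(-.24*np.cos(a)+.057*np.sin(a))+z*(.24*np.sin(a)+.057*np.cos(a))
for a in np.arange(0,1.51,.05): print(round(a,2),((h(a)-h(0))*1000).round(0))
E
```

```text
[-0.59  0.03  0.84  2.3  -0.22  0.54  0.47] [ 0.42429759 -0.08241475  0.08943399] [3.69902137 1.3334416  3.03075081] 0.011344266103198934
0.0 [0. 0. 0.]
0.05 [ 3.  0. 12.]
0.1 [ 7.  0. 24.]
0.15 [11.  1. 35.]
0.2 [16.  1. 47.]
0.25 [22.  1. 58.]
0.3 [28.  2. 68.]
0.35 [34.  2. 79.]
0.4 [41.  2. 89.]
0.45 [49.  3. 99.]
0.5 [ 57.   3. 108.]
0.55 [ 65.   4. 117.]
0.6 [ 74.   4. 126.]
0.65 [ 83.   5. 134.]
0.7 [ 93.   5. 141.]
0.75 [103.   6. 148.]
0.8 [114.   6. 155.]
0.85 [124.   7. 161.]
0.9 [135.   8. 166.]
0.95 [147.   8. 171.]
1.0 [158.   9. 176.]
1.05 [170.  10. 180.]
1.1 [182.  10. 183.]
1.15 [194.  11. 185.]
1.2 [206.  12. 187.]
1.25 [218.  12. 189.]
1.3 [230.  13. 190.]
1.35 [243.  14. 190.]
1.4 [255.  14. 189.]
1.45 [267.  15. 188.]
1.5 [279.  16. 186.]
```

The bar is gripped at 11.3 mm, so I'll lift along the arc.

>>> send_rows --targets '[[[1, 0, 5], [0, 0, 0], 6], [[4, 0, 14], [0, 0, 0], 6], [[7, 0, 24], [0, 0, 0], 6], [[11, 1, 35], [0, 0, 0], 6], [[16, 1, 47], [0, 0, 0], 6], [[22, 1, 58], [0, 0, 0], 6], [[28, 2, 68], [0, 0, 0], 6], [[34, 2, 79], [0, 0, 0], 6], [[41, 2, 89], [0, 0, 0], 6], [[49, 3, 99], [0, 0, 0], 6], [[57, 3, 108], [0, 0, 0], 6], [[57, 3, 108], [0, 0, 0], 6]]'

```text
time_s: 5.45
eef_pos: [0.4761, -0.0794, 0.1951]
eef_rot: [0.681, 0.718, 0.106, 0.099]
force: [-7.7, -0.1, 5.3]
finger_gap: 0.0112
```

>>> send_rows --targets '[[[8, 1, 9], [0, 0, 0], 6], [[17, 1, 18], [0, 0, 0], 6], [[26, 2, 26], [0, 0, 0], 6], [[36, 2, 33], [0, 0, 0], 6], [[46, 3, 40], [0, 0, 0], 6], [[57, 3, 47], [0, 0, 0], 6], [[67, 4, 53], [0, 0, 0], 6], [[78, 5, 58], [0, 0, 0], 6], [[90, 5, 63], [0, 0, 0], 6], [[101, 6, 68], [0, 0, 0], 6], [[113, 7, 72], [0, 0, 0], 6], [[113, 7, 72], [0, 0, 0], 6]]'

```text
time_s: 6.65
eef_pos: [0.5924, -0.0728, 0.2679]
eef_rot: [0.681, 0.717, 0.108, 0.103]
force: [-2.0, -0.3, 2.6]
finger_gap: 0.0109
```

```bash
python3 - <<'E'
from h import *
s=bot.read_state(); print(s['joint_pos'].round(2),s['eef_pos'],s['force'],s['finger_gap'])
save(cam('scene'),'s1.png')
E
```

```text
[-0.55  0.22  0.82  1.65 -0.28  1.06  0.39] [ 0.59239948 -0.07276344  0.26791645] [-2.0478481  -0.30592479  2.58034511] 0.010921374383716702
```

View pics/s1.png

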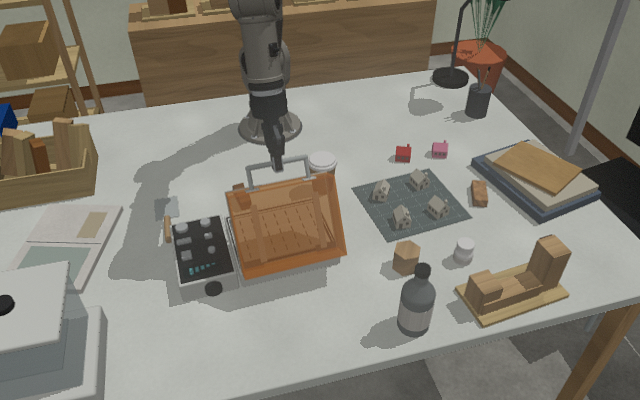

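The scene view shows the hood about 60° up and held by the gripper. I'll carry it on to the stop.

>>> send_rows --targets '[[[12, 0, 3], [0, 0, 0], 6], [[24, 1, 5], [0, 0, 0], 6], [[36, 2, 7], [0, 0, 0], 6], [[48, 2, 9], [0, 0, 0], 6], [[60, 3, 10], [0, 0, 0], 6], [[73, 4, 10], [0, 0, 0], 6], [[82, 4, 9], [0, 0, 0], 6], [[90, 4, 9], [0, 0, 0], 6], [[97, 5, 8], [0, 0, 0], 6], [[103, 5, 7], [0, 0, 0], 6], [[107, 6, 6], [0, 0, 0], 6], [[107, 6, 6], [0, 0, 0], 6]]'

```text
time_s: 7.9
eef_pos: [0.6998, -0.0665, 0.2739]
eef_rot: [0.681, 0.717, 0.109, 0.103]
force: [1.1, 0.4, 0.7]
finger_gap: 0.0113
```

>>> send_rows --targets '[[[2, 0, 0], [0, 0, 0], 6], [[2, 0, 0], [0, 0, 0], 6], [[2, 0, 0], [0, 0, 0], 6]]'

```text
time_s: 8.2
eef_pos: [0.7009, -0.0665, 0.2738]
eef_rot: [0.681, 0.717, 0.109, 0.102]
force: [-0.8, -0.5, -1.4]
finger_gap: 0.011
```

>>> send_rows --targets '[[[2, 0, 0], [0, 0, 0], 6], [[4, 0, -1], [0, 0, 0], 6], [[5, 0, -1], [0, 0, 0], 6], [[5, 0, -1], [0, 0, 0], 6], [[5, 0, -1], [0, 0, 0], 6]]'

```text
time_s: 8.7
eef_pos: [0.7046, -0.0663, 0.273]
eef_rot: [0.681, 0.717, 0.108, 0.101]
force: [-6.0, 0.4, 2.4]
finger_gap: 0.0112
```

>>> send_rows --targets '[[[-2, 0, 0], [0, 0, 0], 16], [[-2, 0, 0], [0, 0, 0], 24], [[-2, 0, 0], [0, 0, 0], 34], [[-2, 0, 0], [0, 0, 0], 40], [[-8, 0, 20], [0, 0, 0], 40], [[-16, 0, 45], [0, 0, 0], 40], [[-24, 0, 70], [0, 0, 0], 40], [[-50, 20, 80], [0, 0, 0], 40], [[-100, 50, 80], [-0.005, 0.1, 0], 40], [[-130, 90, 80], [-0.011, 0.2, 0], 40], [[-150, 130, 80], [-0.017, 0.3, 0], 60], [[-160, 180, 70], [-0.017, 0.3, 0], 85]]'

```text
time_s: 9.9
eef_pos: [0.5483, 0.1103, 0.3449]
eef_rot: [0.689, 0.725, 0.0, 0.001]
force: [1.6, 1.2, 0.0]
finger_gap: 0.0677
```

>>> send_rows --targets '[[[-10, 40, -10], [0, 0, 0], 85], [[-30, 80, -20], [0, 0, 0], 85], [[-50, 120, -20], [0, 0, 0], 85], [[-70, 160, -20], [0, 0, 0], 85], [[-70, 160, -20], [0, 0, 0], 85], [[-70, 160, -20], [0, 0, 0], 85], [[-70, 160, -20], [0, 0, 0], 85]]'

```text
time_s: 10.6
eef_pos: [0.4781, 0.2682, 0.3242]
eef_rot: [0.689, 0.725, -0.0, 0.001]
force: [-0.2, -1.1, 0.4]
finger_gap: 0.0852
```

```bash
python3 - <<'E'
from h import *
s=bot.read_state(); print(s['joint_pos'].round(2),s['eef_pos'],s['eef_rot'].round(3))
c=cam('wrist'); save(c,'w2.png')
save(cam('top'),'t2.png')
E
```

```text
[-1.06  0.32  0.71  1.35 -0.21  1.55 -0.31] [0.47807318 0.26815588 0.32421843] [ 0.689  0.725 -0.     0.001]
```

View pics/w2.png

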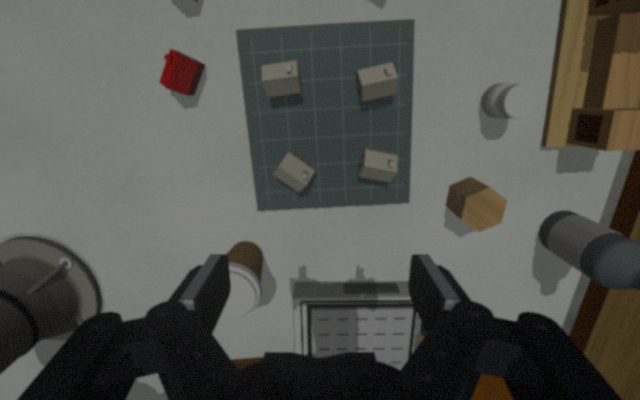

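View pics/t2.png

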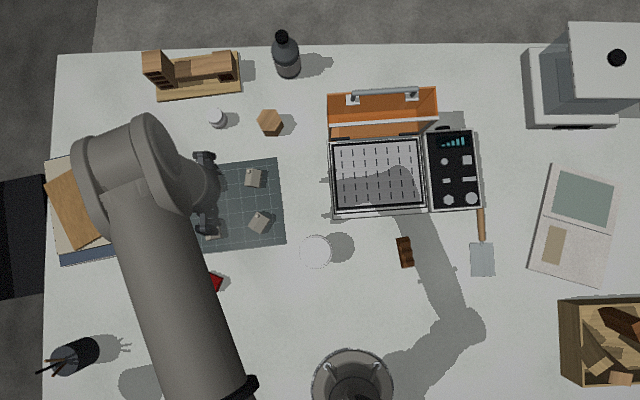

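The top view confirms the hood is on its stop and the bed is clear. The wrist view shows all four houses, at (281,79), (377,82), (295,172) and (379,166). I'll measure them and the bed.

```bash
python3 - <<'E'
from h import *
import pickle
c=cam('wrist'); im=c['img'];pickle.dump(c,open('w2.pkl','wb'))
x0,y0,x1,y1=246,30,408,205
k=im[y0:y1,x0:x1].astype(int)
m=((k[:,:,0]>=k[:,:,2]+3)&(k[:,:,0]>80)).astype('uint8')
cs,_=cv2.findContours(m,cv2.RETR_EXTERNAL,cv2.CHAIN_APPROX_NONE)
for q in cs:
    if cv2.contourArea(q)<150: continue
    h=cv2.convexHull(q+np.array([x0,y0])).reshape(-1,2)
    a=cv2.approxPolyDP(h.reshape(-1,1,2),2.5,True).reshape(-1,2)
    print(a.tolist()); print(plane(c,a,.028)[:,:2].round(3).tolist())
cv2.imwrite('pics/w2z.png',cv2.resize(im[50:200,255:405],None,fx=4,fy=4,interpolation=cv2.INTER_CUBIC)[:,:,::-1])
t=cam('top')
import cv2 as v
g=t['img'][125:215,320:435]
cv2.imwrite('pics/t2z.png',cv2.resize(g,None,fx=6,fy=6,interpolation=cv2.INTER_CUBIC)[:,:,::-1])
E
```

```text
[[288, 152], [313, 169], [299, 189], [275, 174]]
[[0.435, 0.269], [0.471, 0.247], [0.452, 0.216], [0.417, 0.237]]
[[397, 155], [397, 170], [382, 175], [365, 169], [367, 148]]
[[0.589, 0.273], [0.591, 0.251], [0.571, 0.243], [0.545, 0.25], [0.545, 0.28]]
[[392, 63], [397, 77], [361, 83], [358, 69]]
[[0.568, 0.393], [0.576, 0.376], [0.529, 0.366], [0.524, 0.383]]
[[296, 61], [296, 75], [262, 80], [262, 65]]
[[0.443, 0.389], [0.443, 0.372], [0.399, 0.363], [0.399, 0.382]]
```

View pics/w2z.png

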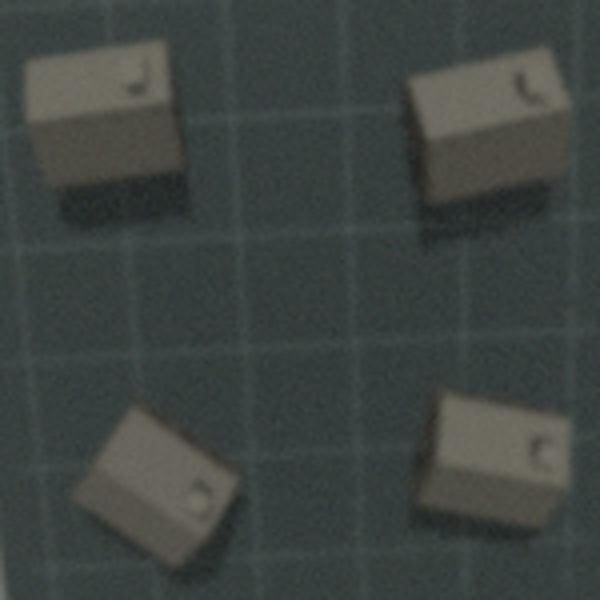

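View pics/t2z.png

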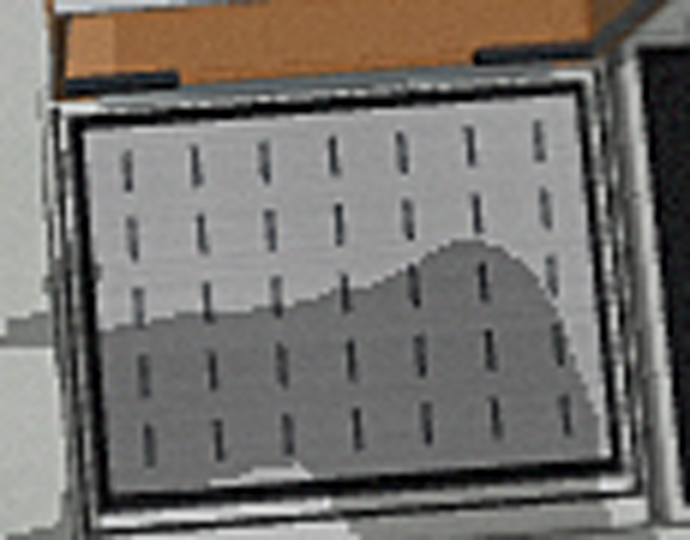

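```bash
python3 - <<'E'
from h import *
import pickle
w=pickle.load(open('w2.pkl','rb')); t=cam('top')
f=lambda uv,s,ox,oy:np.array(uv,float)/s-.5+.5/s+np.array([ox,oy])
W={'a':((30,122),(172,98)),'b':((428,138),(570,105)),'c':((97,462),(205,530)),'d':((435,468),(570,490))}
T={'b':((150,148),(165,238)),'d':((368,118),(365,206)),'a':((158,385),(163,470)),'c':((418,352),(370,425))}
for k in W:
    for c,uv in((w,f(W[k],4,255,50)),(t,f(T[k],5,180,145))):
        p=plane(c,uv,.048); d=p[1]-p[0]; print(k,p.mean(0).round(4)[:2],np.linalg.norm(d).round(4),'yaw',np.degrees(np.arctan(d[1]/d[0])).round(1))
b=plane(t,f([(82,128),(582,95),(615,462),(105,492)],6,320,125),.056)
print('bed',b.round(4),b.mean(0))
s=bot.read_state()['eef_pos'];print(s)
E
```

```text
a [0.4245 0.3669] 0.0453 yaw 11.7
a [0.4229 0.3603] 0.0444 yaw 3.9
b [0.5496 0.3698] 0.0454 yaw 15.6
b [0.5463 0.3633] 0.0488 yaw 10.2
c [0.4435 0.2433] 0.0435 yaw -30.5
c [0.4414 0.2378] 0.0452 yaw -33.8
d [0.563  0.2552] 0.0473 yaw -6.5
d [0.5608 0.2524] 0.0468 yaw -1.8
bed [[ 0.6381  0.0398  0.056 ]
 [ 0.6493 -0.1794  0.056 ]
 [ 0.4877 -0.1872  0.056 ]
 [ 0.4784  0.0328  0.056 ]] [ 0.56336668 -0.0735023   0.056     ]
[0.47785222 0.26835908 0.32409099]
```

>>> send_rows --force 25 --targets '[[[40, -7, -30], [0, 0, -0.06], 85], [[84, -14, -70], [0, 0, -0.12], 85], [[84, -14, -110], [0, 0, -0.12], 85], [[84, -14, -150], [0, 0, -0.12], 85], [[84, -14, -190], [0, 0, -0.12], 85], [[84, -14, -230], [0, 0, -0.12], 85], [[84, -14, -260], [0, 0, -0.12], 85], [[84, -14, -280], [0, 0, -0.12], 85], [[84, -14, -296], [0, 0, -0.12], 85], [[84, -14, -308], [0, 0, -0.12], 85], [[84, -14, -316], [0, 0, -0.12], 85], [[84, -14, -316], [0, 0, -0.12], 85]]'

```text
time_s: 12.05
eef_pos: [0.5609, 0.2554, 0.0073]
eef_rot: [0.731, 0.683, -0.001, 0.0]
force: [-0.7, 0.7, 0.2]
finger_gap: 0.0849
```

>>> send_rows --targets '[[[0, 0, 0], [0, 0, 0], 70], [[0, 0, 0], [0, 0, 0], 60], [[0, 0, 0], [0, 0, 0], 52], [[0, 0, 0], [0, 0, 0], 46], [[0, 0, 0], [0, 0, 0], 40], [[0, 0, 0], [0, 0, 0], 40], [[0, 0, 0], [0, 0, 0], 40]]'

```text
time_s: 12.75
eef_pos: [0.5618, 0.2559, 0.0089]
eef_rot: [0.731, 0.683, 0.001, 0.0]
force: [0.0, -0.0, 5.7]
finger_gap: 0.0463
```

>>> send_rows --targets '[[[0, 0, 15], [0, 0, 0], 40], [[0, 0, 50], [0, 0, 0], 40], [[0, 0, 95], [0, 0, 0], 40], [[2, -30, 135], [0, 0, 0.02], 40], [[4, -75, 150], [0, 0, 0.06], 40], [[6, -120, 150], [0, 0, 0.1], 40], [[6, -165, 150], [0, 0, 0.124], 40], [[6, -210, 150], [0, 0, 0.124], 40], [[6, -255, 150], [0, 0, 0.124], 40], [[6, -300, 150], [0, 0, 0.124], 40], [[6, -345, 150], [0, 0, 0.124], 40], [[6, -385, 150], [0, 0, 0.124], 40]]'

```text
time_s: 13.95
eef_pos: [0.5664, -0.1321, 0.1585]
eef_rot: [0.688, 0.726, -0.0, 0.0]
force: [0.7, -0.5, -0.1]
finger_gap: 0.0461
```

>>> send_rows --targets '[[[0, -22, 0], [0, 0, 0], 40], [[0, -22, -30], [0, 0, 0], 40], [[0, -22, -60], [0, 0, 0], 40], [[0, -22, -75], [0, 0, 0], 40], [[0, -22, -85], [0, 0, 0], 40], [[0, -22, -85], [0, 0, 0], 40]]'

```text
time_s: 14.55
eef_pos: [0.5665, -0.1508, 0.072]
eef_rot: [0.687, 0.727, -0.001, -0.001]
force: [0.5, -0.2, -0.9]
finger_gap: 0.0466
```

>>> send_rows --targets '[[[1, -1, -3], [0, 0, 0], 40], [[1, -1, -6], [0, 0, 0], 40], [[1, -1, -9], [0, 0, 0], 40], [[1, -1, -9], [0, 0, 0], 40]]'

```text
time_s: 14.95
eef_pos: [0.5682, -0.1523, 0.0639]
eef_rot: [0.687, 0.727, -0.0, 0.0]
force: [-0.5, -0.2, -1.1]
finger_gap: 0.0465
```

>>> send_rows --targets '[[[0, 0, -1.5], [0, 0, 0], 40], [[0, 0, -1.5], [0, 0, 0], 50], [[0, 0, -1.5], [0, 0, 0], 60], [[0, 0, -1.5], [0, 0, 0], 72], [[0, 0, 15], [0, 0, 0], 75], [[0, 0, 50], [0, 0, 0], 75], [[0, 0, 90], [0, 0, 0], 75], [[-10, 40, 130], [0, 0, 0], 80], [[-20, 85, 150], [0, 0, -0.05], 85], [[-30, 130, 150], [0, 0, -0.15], 85], [[-40, 175, 150], [0, 0, -0.25], 85], [[-60, 210, 150], [0, 0, -0.35], 85]]'

```text
time_s: 16.15
eef_pos: [0.5083, 0.0618, 0.2142]
eef_rot: [0.803, 0.596, 0.001, -0.0]
force: [0.2, 0.2, 0.9]
finger_gap: 0.0847
```

```bash
python3 - <<'E'
from h import *
s=bot.read_state(); print(s['eef_pos'],s['eef_rot'].round(3),s['force'])
c=cam('wrist'); t=cam('top')
H=np.hstack([c['img'][:,:],]); 
cv2.imwrite('pics/wt3.png',np.vstack([cv2.resize(c['img'][:,:,::-1],(480,300)),cv2.resize(t['img'][100:260,160:490,::-1],(600,291))[:, :480]]))
E
```

```text
[0.50829713 0.06184624 0.21418189] [ 0.803  0.596  0.001 -0.   ] [0.23712264 0.21195462 0.8933092 ]
```

View pics/wt3.png

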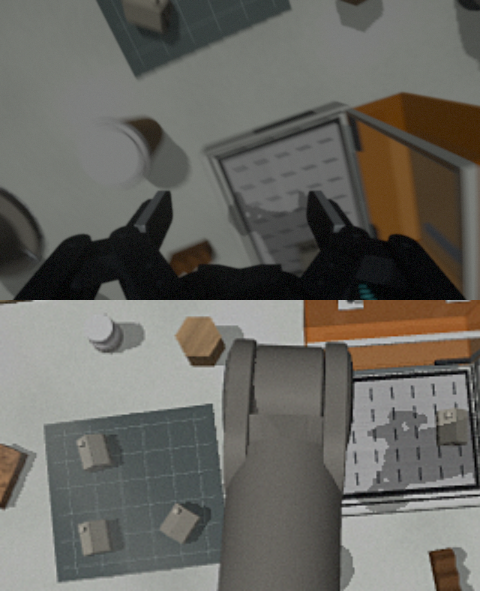

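The first house stands upright on the right of the bed, and the other three haven't moved. House c is next.

>>> send_rows --targets '[[[-15, 45, 0], [0, 0, -0.07], 85], [[-30, 90, 0], [0, 0, -0.15], 85], [[-48, 135, 0], [0, 0, -0.22], 85], [[-66, 179, -20], [0, 0, -0.265], 85], [[-66, 179, -60], [0, 0, -0.265], 85], [[-66, 179, -100], [0, 0, -0.265], 85], [[-66, 179, -135], [0, 0, -0.265], 85], [[-66, 179, -165], [0, 0, -0.265], 85], [[-66, 179, -185], [0, 0, -0.265], 85], [[-66, 179, -198], [0, 0, -0.265], 85], [[-66, 179, -206], [0, 0, -0.265], 85], [[-66, 179, -206], [0, 0, -0.265], 85]]'

```text
time_s: 17.45
eef_pos: [0.4421, 0.2362, 0.0075]
eef_rot: [0.875, 0.485, -0.001, 0.0]
force: [0.1, 0.8, 0.0]
finger_gap: 0.0849
```

>>> send_rows --targets '[[[0, 0, 0], [0, 0, 0], 70], [[0, 0, 0], [0, 0, 0], 60], [[0, 0, 0], [0, 0, 0], 52], [[0, 0, 0], [0, 0, 0], 46], [[0, 0, 0], [0, 0, 0], 40], [[0, 0, 0], [0, 0, 0], 40], [[0, 0, 0], [0, 0, 0], 40]]'

```text
time_s: 18.15
eef_pos: [0.4426, 0.237, 0.0086]
eef_rot: [0.875, 0.485, 0.0, -0.0]
force: [-0.6, 0.3, 5.9]
finger_gap: 0.0455
```

>>> send_rows --targets '[[[0, 0, 15], [0, 0, 0], 40], [[0, 0, 50], [0, 0, 0], 40], [[0, 0, 95], [0, 0, 0.05], 40], [[15, -20, 135], [0, 0, 0.15], 40], [[35, -60, 150], [0, 0, 0.27], 40], [[55, -100, 150], [0, 0, 0.4], 40], [[75, -140, 150], [0, 0, 0.5], 40], [[95, -180, 150], [0, 0, 0.613], 40], [[110, -220, 150], [0, 0, 0.613], 40], [[122, -260, 150], [0, 0, 0.613], 40], [[122, -300, 150], [0, 0, 0.613], 40], [[122, -336, 150], [0, 0, 0.613], 40]]'

```text
time_s: 19.35
eef_pos: [0.5637, -0.102, 0.1572]
eef_rot: [0.688, 0.726, -0.001, 0.0]
force: [1.2, -0.4, -0.7]
finger_gap: 0.0459
```

>>> send_rows --targets '[[[0, 0, 0], [0, 0, 0], 40], [[0, 0, -30], [0, 0, 0], 40], [[0, 0, -60], [0, 0, 0], 40], [[0, 0, -75], [0, 0, 0], 40], [[0, 0, -85], [0, 0, 0], 40], [[0, 0, -85], [0, 0, 0], 40]]'

```text
time_s: 19.95
eef_pos: [0.5634, -0.099, 0.0718]
eef_rot: [0.688, 0.726, -0.001, -0.001]
force: [0.1, -0.3, 0.4]
finger_gap: 0.0458
```

>>> send_rows --targets '[[[0, 0, -3], [0, 0, 0], 40], [[0, 0, -6], [0, 0, 0], 40], [[0, 0, -9], [0, 0, 0], 40], [[0, 0, -9.5], [0, 0, 0], 40], [[0, 0, -9.5], [0, 0, 0], 50], [[0, 0, -9.5], [0, 0, 0], 60], [[0, 0, -9.5], [0, 0, 0], 72], [[0, 0, 10], [0, 0, 0], 75], [[0, 0, 45], [0, 0, 0], 75], [[0, 0, 90], [0, 0, 0], 75], [[-10, 30, 130], [0, 0, 0], 80], [[-20, 75, 140], [0, 0, 0], 85]]'

```text
time_s: 21.15
eef_pos: [0.5469, -0.0292, 0.2185]
eef_rot: [0.691, 0.723, 0.002, 0.005]
force: [1.0, 0.7, 0.3]
finger_gap: 0.0848
```

>>> send_rows --targets '[[[0, 40, 0], [0, 0, 0], 85], [[0, 85, 0], [0, 0, 0.05], 85], [[0, 130, 0], [0, 0, 0.1], 85], [[0, 175, 0], [0, 0, 0.15], 85], [[0, 220, 0], [0, 0, 0.17], 85], [[0, 220, 0], [0, 0, 0.17], 85], [[0, 220, 0], [0, 0, 0.17], 85]]'

```text
time_s: 21.85
eef_pos: [0.5437, 0.1972, 0.2126]
eef_rot: [0.622, 0.783, -0.001, 0.0]
force: [0.1, -0.3, 0.4]
finger_gap: 0.0849
```

```bash
cat > chk.py <<'E'
from h import *
s=bot.read_state(); print(s['eef_pos'],s['eef_rot'].round(3),s['force'])
for n in('wrist','top'):
    c=cam(n); k=c['img'].astype(int)
    hsv=cv2.cvtColor(c['img'],cv2.COLOR_RGB2HSV)
    m=((k[:,:,0]>=k[:,:,2]+5)&(hsv[:,:,1]<60)&(k[:,:,0]>80)&(k[:,:,0]<170)).astype('uint8')
    m=cv2.morphologyEx(m,cv2.MORPH_OPEN,np.ones((3,3)))
    N,l,st,ce=cv2.connectedComponentsWithStats(m)
    for i in range(1,N):
        p=plane(c,ce[i],.03)[0]
        if st[i,4]>120 and .3<p[0]<.7 and -.2<p[1]<.45: print(n,st[i,4],ce[i].round(),p.round(3)[:2])
E
python3 chk.py
```

```text
[0.54373687 0.19724925 0.21258648] [ 0.622  0.783 -0.001  0.   ] [ 0.14547989 -0.3310813   0.36400411]
top 9820 [221. 205.] [0.491 0.342]
top 210 [410. 169.] [ 0.577 -0.165]
top 235 [387. 171.] [ 0.572 -0.103]
```

```bash
python3 - <<'E'
from h import *
c=cam('wrist'); save(c,'w4.png')
print(proj(c,[[.548,.3665,.03],[.4237,.3636,.03]]))
E
```

```text
[[364.47334108  -5.14988602]
 [229.31806468 -35.36465263]]
```

View pics/w4.png

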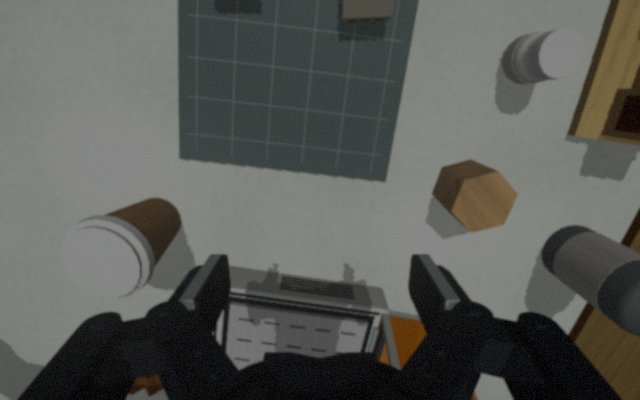

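House b's lower edge (367,10) and house a's shadow (238,5) are where expected. Taking b.

>>> send_rows --targets '[[[2, 45, 0], [0, 0, 0], 85], [[4, 90, 0], [0, 0, 0], 85], [[4, 135, 0], [0, 0, 0], 85], [[4, 169, -20], [0, 0, 0], 85], [[4, 169, -60], [0, 0, 0], 85], [[4, 169, -100], [0, 0, 0], 85], [[4, 169, -135], [0, 0, 0], 85], [[4, 169, -165], [0, 0, 0], 85], [[4, 169, -185], [0, 0, 0], 85], [[4, 169, -198], [0, 0, 0], 85], [[4, 169, -205], [0, 0, 0], 85], [[4, 169, -205], [0, 0, 0], 85]]'

```text
time_s: 23.2
eef_pos: [0.5484, 0.3637, 0.0077]
eef_rot: [0.624, 0.781, -0.001, 0.0]
force: [-0.0, 0.0, 0.7]
finger_gap: 0.0852
```

>>> send_rows --targets '[[[0, 0, 0], [0, 0, 0], 70], [[0, 0, 0], [0, 0, 0], 60], [[0, 0, 0], [0, 0, 0], 52], [[0, 0, 0], [0, 0, 0], 46], [[0, 0, 0], [0, 0, 0], 40], [[0, 0, 0], [0, 0, 0], 40], [[0, 0, 0], [0, 0, 0], 40]]'

```text
time_s: 23.9
eef_pos: [0.5489, 0.365, 0.0089]
eef_rot: [0.624, 0.782, 0.001, 0.001]
force: [0.5, 0.0, 4.8]
finger_gap: 0.046
```

>>> send_rows --targets '[[[0, 0, 15], [0, 0, 0], 40], [[0, 0, 50], [0, 0, 0], 40], [[0, -10, 95], [0, 0, 0], 40], [[2, -40, 135], [0, 0, -0.05], 40], [[4, -85, 150], [0, 0, -0.1], 40], [[6, -130, 150], [0, 0, -0.172], 40], [[8, -175, 150], [0, 0, -0.172], 40], [[10, -220, 150], [0, 0, -0.172], 40], [[12, -265, 150], [0, 0, -0.172], 40], [[13, -310, 150], [0, 0, -0.172], 40], [[13, -355, 150], [0, 0, -0.172], 40], [[13, -390, 150], [0, 0, -0.172], 40]]'

```text
time_s: 25.1
eef_pos: [0.5601, -0.0292, 0.1584]
eef_rot: [0.69, 0.724, -0.001, 0.0]
force: [1.1, -1.0, 0.5]
finger_gap: 0.0459
```

>>> send_rows --targets '[[[0, -22, 0], [0, 0, 0], 40], [[0, -22, -30], [0, 0, 0], 40], [[0, -22, -60], [0, 0, 0], 40], [[0, -22, -75], [0, 0, 0], 40], [[0, -22, -85], [0, 0, 0], 40], [[0, -22, -85], [0, 0, 0], 40]]'

```text
time_s: 25.7
eef_pos: [0.5603, -0.047, 0.072]
eef_rot: [0.688, 0.725, -0.001, -0.001]
force: [0.1, -0.1, 0.2]
finger_gap: 0.0459
```

>>> send_rows --targets '[[[0, 0, -3], [0, 0, 0], 40], [[0, 0, -6], [0, 0, 0], 40], [[0, 0, -9], [0, 0, 0], 40], [[0, 0, -9.5], [0, 0, 0], 40], [[0, 0, -9.5], [0, 0, 0], 50], [[0, 0, -9.5], [0, 0, 0], 60], [[0, 0, -9.5], [0, 0, 0], 72], [[0, 0, 10], [0, 0, 0], 75], [[0, 0, 45], [0, 0, 0], 75], [[0, 0, 90], [0, 0, 0], 75], [[-10, 30, 130], [0, 0, 0], 80], [[-30, 75, 140], [0, 0, 0], 85]]'

```text
time_s: 26.9
eef_pos: [0.5355, 0.0227, 0.2182]
eef_rot: [0.691, 0.722, 0.003, 0.005]
force: [0.2, 1.8, -0.3]
finger_gap: 0.0846
```

>>> send_rows --targets '[[[-20, 40, 0], [0, 0, 0.03], 85], [[-40, 85, 0], [0, 0, 0.06], 85], [[-60, 130, 0], [0, 0, 0.08], 85], [[-80, 175, 0], [0, 0, 0.08], 85], [[-110, 215, 0], [0, 0, 0.08], 85], [[-110, 215, 0], [0, 0, 0.08], 85], [[-110, 215, 0], [0, 0, 0.08], 85]]'

```text
time_s: 27.6
eef_pos: [0.4207, 0.243, 0.2128]
eef_rot: [0.657, 0.754, -0.0, 0.0]
force: [-0.0, -0.8, 0.4]
finger_gap: 0.0851
```

```bash
python3 chk.py;python3 - <<'E'
from h import *
c=cam('wrist'); 
print(proj(c,[[.4237,.3636,.03]]))
k=c['img'].astype(int)
m=((k[:,:,0]>=k[:,:,2]+3)&(k[:,:,0]>70)).astype('uint8'); m[120:]=0
N,l,st,ce=cv2.connectedComponentsWithStats(m)
for i in range(1,N):
    if st[i,4]>150: print(st[i],ce[i].round(),plane(c,ce[i],.03)[0].round(3))
E
```

```text
[0.42067687 0.24302464 0.21276286] [ 0.657  0.754 -0.     0.   ] [-0.02133722 -0.77019669  0.41745716]
wrist 1063 [340.  38.] [0.422 0.376]
top 293 [409. 169.] [ 0.579 -0.161]
top 297 [366. 172.] [ 0.571 -0.046]
top 286 [387. 171.] [ 0.574 -0.102]
[[337.10242873  48.66761699]]
[    0     0   280   120 17620] [143.  57.] [0.239 0.333 0.03 ]
[ 498    0  142  120 7003] [569.  57.] [0.65  0.389 0.03 ]
[ 312   21   53   49 2249] [338.  45.] [0.424 0.367 0.03 ]
```

>>> send_rows --targets '[[[2, 45, 0], [0, 0, 0], 85], [[3, 90, 0], [0, 0, 0], 85], [[3, 122, -20], [0, 0, 0], 85], [[3, 122, -60], [0, 0, 0], 85], [[3, 122, -100], [0, 0, 0], 85], [[3, 122, -135], [0, 0, 0], 85], [[3, 122, -165], [0, 0, 0], 85], [[3, 122, -185], [0, 0, 0], 85], [[3, 122, -198], [0, 0, 0], 85], [[3, 122, -205], [0, 0, 0], 85], [[3, 122, -205], [0, 0, 0], 85]]'

```text
time_s: 28.85
eef_pos: [0.4251, 0.3629, 0.0074]
eef_rot: [0.659, 0.752, -0.001, 0.0]
force: [0.3, -0.2, 0.1]
finger_gap: 0.0851
```

>>> send_rows --targets '[[[0, 0, 0], [0, 0, 0], 70], [[0, 0, 0], [0, 0, 0], 60], [[0, 0, 0], [0, 0, 0], 52], [[0, 0, 0], [0, 0, 0], 46], [[0, 0, 0], [0, 0, 0], 40], [[0, 0, 0], [0, 0, 0], 40], [[0, 0, 0], [0, 0, 0], 40]]'

```text
time_s: 29.55
eef_pos: [0.425, 0.3643, 0.0087]
eef_rot: [0.659, 0.752, 0.001, 0.0]
force: [-0.9, -0.6, 6.6]
finger_gap: 0.0459
```

>>> send_rows --targets '[[[0, 0, 15], [0, 0, 0], 40], [[0, 0, 50], [0, 0, 0], 40], [[10, -5, 95], [0, 0, 0], 40], [[30, -30, 135], [0, 0, -0.04], 40], [[55, -65, 150], [0, 0, -0.082], 40], [[80, -105, 150], [0, 0, -0.082], 40], [[105, -145, 150], [0, 0, -0.082], 40], [[125, -185, 150], [0, 0, -0.082], 40], [[134, -230, 150], [0, 0, -0.082], 40], [[134, -275, 150], [0, 0, -0.082], 40], [[134, -315, 150], [0, 0, -0.082], 40], [[134, -345, 150], [0, 0, -0.082], 40]]'

```text
time_s: 30.75
eef_pos: [0.5581, 0.0146, 0.1585]
eef_rot: [0.691, 0.723, -0.001, 0.001]
force: [0.3, 0.1, -1.9]
finger_gap: 0.0463
```

>>> send_rows --targets '[[[0, -15, 0], [0, 0, 0], 40], [[0, -15, -30], [0, 0, 0], 40], [[0, -15, -60], [0, 0, 0], 40], [[0, -15, -75], [0, 0, 0], 40], [[0, -15, -85], [0, 0, 0], 40], [[0, -15, -85], [0, 0, 0], 40]]'

```text
time_s: 31.35
eef_pos: [0.5577, 0.0049, 0.0716]
eef_rot: [0.689, 0.725, -0.001, -0.001]
force: [0.4, 0.4, 0.6]
finger_gap: 0.0463
```

>>> send_rows --targets '[[[0, 0, -3], [0, 0, 0], 40], [[0, 0, -6], [0, 0, 0], 40], [[0, 0, -9], [0, 0, 0], 40], [[0, 0, -9.5], [0, 0, 0], 40], [[0, 0, -9.5], [0, 0, 0], 50], [[0, 0, -9.5], [0, 0, 0], 60], [[0, 0, -9.5], [0, 0, 0], 72], [[0, 0, 10], [0, 0, 0], 75], [[0, 0, 45], [0, 0, 0], 75], [[0, 0, 90], [0, 0, 0], 75], [[-10, 30, 130], [0, 0, 0], 80], [[-30, 75, 165], [0, 0, 0], 85]]'

```text
time_s: 32.55
eef_pos: [0.534, 0.068, 0.2344]
eef_rot: [0.691, 0.722, 0.001, 0.002]
force: [0.7, 1.6, -0.2]
finger_gap: 0.085
```

>>> send_rows --targets '[[[0, 45, 20], [0, 0, 0], 60], [[0, 90, 40], [0, 0, 0], 50], [[0, 135, 60], [0, 0, 0], 40], [[0, 150, 75], [0, 0, 0], 40], [[0, 150, 75], [0, 0, 0], 40]]'

```text
time_s: 33.05
eef_pos: [0.5326, 0.2248, 0.3078]
eef_rot: [0.687, 0.727, 0.002, 0.001]
force: [-0.1, -0.5, -0.9]
finger_gap: 0.0403
```

```bash
python3 - <<'E'
from h import *
s=bot.read_state(); print(s['eef_pos'],s['eef_rot'].round(3),s['joint_pos'].round(2))
t=cam('top'); c=cam('scene')
cv2.imwrite('pics/t5.png',np.vstack([cv2.resize(t['img'][70:250,310:490,::-1],(540,540))[:330],cv2.resize(c['img'][160:300,150:420,::-1],(540,270))]))
E
```

```text
[0.53261631 0.2247633  0.3077841 ] [0.687 0.727 0.002 0.001] [-0.84  0.37  0.6   1.3  -0.21  1.52 -0.2 ]
```

View pics/t5.png

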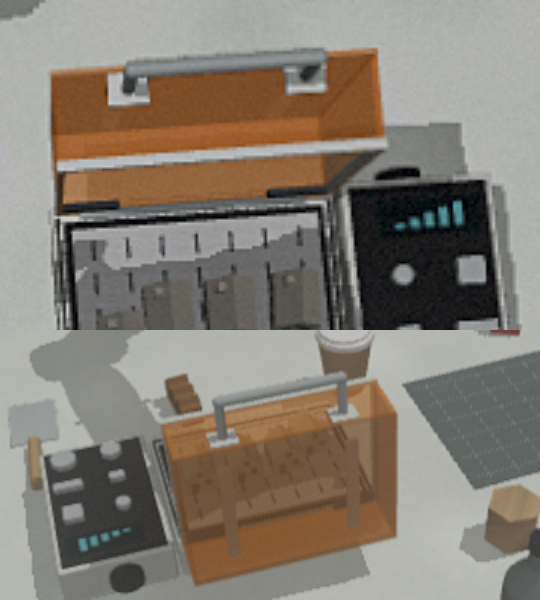

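```bash
python3 - <<'E'
from h import *
t=cam('top'); a=t['img'][125:220,320:440,::-1]
cv2.imwrite('pics/t6.png',cv2.resize(a,None,fx=6,fy=6,interpolation=cv2.INTER_CUBIC))
E
```

```text
(no output)
```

View pics/t6.png

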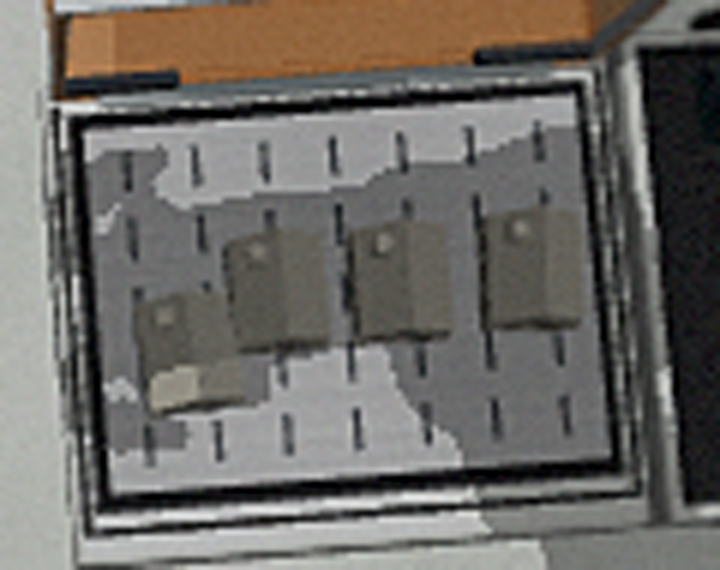

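The left house was knocked: its chimney is now at (165,315) in this crop. That is about 27 mm forward and 13 mm towards its neighbour, leaving almost no gap. I'll regrip it and set it further left.

>>> send_rows --targets '[[[1, -45, -20], [0, 0, 0], 85], [[2, -90, -40], [0, 0, 0], 85], [[2, -135, -60], [0, 0, 0], 85], [[2, -180, -80], [0, 0, 0], 85], [[2, -215, -100], [0, 0, 0], 80], [[2, -232, -130], [0, 0, 0], 76], [[2, -232, -160], [0, 0, 0], 76], [[2, -232, -185], [0, 0, 0], 76], [[2, -232, -185], [0, 0, 0], 76]]'

```text
time_s: 34.1
eef_pos: [0.5294, -0.0141, 0.117]
eef_rot: [0.691, 0.723, -0.004, -0.003]
force: [-0.7, 0.6, 0.2]
finger_gap: 0.0763
```

>>> send_rows --targets '[[[0, 0, 0], [0, 0, 0], 76], [[0, 0, 0], [0, 0, 0], 76], [[0, 0, 0], [0, 0, 0], 76]]'

```text
time_s: 34.4
eef_pos: [0.5354, -0.0121, 0.1227]
eef_rot: [0.689, 0.725, 0.001, 0.001]
force: [-0.2, 0.8, 0.1]
finger_gap: 0.076
```

```bash
python3 - <<'E'
from h import *
s=bot.read_state(); print(s['eef_pos'],s['eef_rot'].round(3))
E
```

```text
[ 0.53543714 -0.01211779  0.12267545] [0.689 0.725 0.001 0.001]
```

>>> send_rows --targets '[[[0, 3, 0], [0, 0, 0], 76], [[0, 3, -15], [0, 0, 0], 76], [[0, 3, -30], [0, 0, 0], 76], [[0, 3, -42], [0, 0, 0], 76], [[0, 3, -52], [0, 0, 0], 76], [[0, 3, -58], [0, 0, 0], 76], [[0, 3, -58], [0, 0, 0], 76], [[0, 3, -58], [0, 0, 0], 64], [[0, 3, -58], [0, 0, 0], 54], [[0, 3, -58], [0, 0, 0], 46], [[0, 3, -58], [0, 0, 0], 40], [[0, 3, -58], [0, 0, 0], 40]]'

```text
time_s: 35.6
eef_pos: [0.535, -0.0088, 0.0639]
eef_rot: [0.689, 0.725, 0.0, 0.001]
force: [-1.3, 0.7, 4.8]
finger_gap: 0.0466
```

>>> send_rows --targets '[[[0, 0, 0], [0, 0, 0], 40], [[0, 0, 0], [0, 0, 0], 40]]'

```text
time_s: 35.8
eef_pos: [0.535, -0.0088, 0.0639]
eef_rot: [0.689, 0.725, 0.0, 0.001]
force: [-1.5, 0.1, 6.2]
finger_gap: 0.0464
```

Gripped at 46 mm. I'll lift it slightly, move it left 15 mm, set it down and release.

>>> send_rows --targets '[[[0, 1, 3], [0, 0, 0], 40], [[0, 5, 6], [0, 0, 0], 40], [[0, 10, 6], [0, 0, 0], 40], [[0, 15, 6], [0, 0, 0], 40], [[0, 15, 6], [0, 0, 0], 40], [[0, 15, 3], [0, 0, 0], 40], [[0, 15, 0.5], [0, 0, 0], 40], [[0, 15, 0.5], [0, 0, 0], 40], [[0, 15, 0.5], [0, 0, 0], 48], [[0, 15, 0.5], [0, 0, 0], 56], [[0, 15, 0.5], [0, 0, 0], 64], [[0, 15, 0.5], [0, 0, 0], 70]]'

```text
time_s: 37.0
eef_pos: [0.5342, 0.0061, 0.0634]
eef_rot: [0.689, 0.725, -0.0, 0.0]
force: [0.8, -0.1, 0.2]
finger_gap: 0.07
```

>>> send_rows --targets '[[[0, 0, 20], [0, 0, 0], 75], [[0, 0, 50], [0, 0, 0], 75], [[0, 0, 90], [0, 0, 0], 75], [[0, 20, 130], [0, 0, 0], 75], [[0, 60, 165], [0, 0, 0], 60], [[0, 105, 200], [0, 0, 0], 40], [[0, 150, 230], [0, 0, 0], 40], [[0, 195, 240], [0, 0, 0], 40], [[0, 220, 240], [0, 0, 0], 40], [[0, 220, 240], [0, 0, 0], 40], [[0, 220, 240], [0, 0, 0], 40]]'

```text
time_s: 38.1
eef_pos: [0.534, 0.227, 0.303]
eef_rot: [0.688, 0.725, -0.001, 0.0]
force: [0.4, -0.4, 0.7]
finger_gap: 0.0396
```

```bash
python3 - <<'E'
from h import *
s=bot.read_state(); print(s['eef_pos'],s['eef_rot'].round(3))
t=cam('top'); a=t['img'][75:220,315:440,::-1]
cv2.imwrite('pics/t7.png',cv2.resize(a,None,fx=4.1,fy=4.1,interpolation=cv2.INTER_CUBIC))
E
```

```text
[0.53398553 0.22699387 0.30296664] [ 0.688  0.725 -0.001  0.   ]
```

View pics/t7.png

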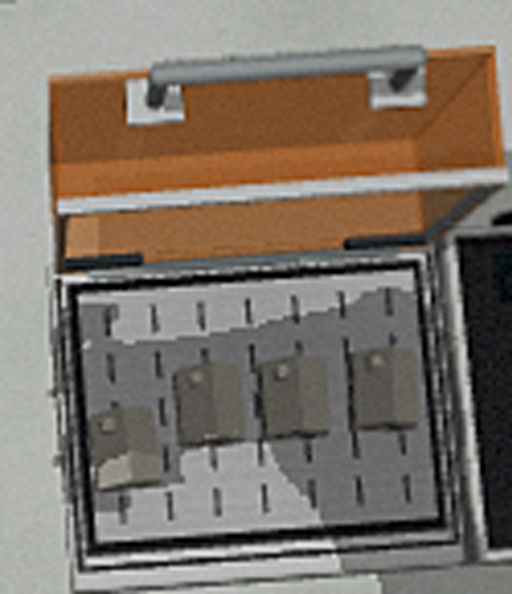

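All four houses are upright with clear gaps, at crop x = 125, 210, 293 and 383. Next I'll regrip the hood handle along the same path in reverse.

>>> send_rows --targets '[[[5, -45, 20], [0, 0, 0], 40], [[10, -90, 40], [0, 0, 0], 40], [[15, -135, 55], [0.004, -0.08, 0], 40], [[25, -180, 57], [0.009, -0.16, 0], 40], [[45, -220, 57], [0.014, -0.24, 0], 40], [[70, -255, 57], [0.017, -0.3, 0], 40], [[95, -280, 57], [0.017, -0.3, 0], 40], [[110, -293, 57], [0.017, -0.3, 0], 40], [[110, -293, 57], [0.017, -0.3, 0], 40], [[110, -293, 57], [0.017, -0.3, 0], 40], [[110, -293, 57], [0.017, -0.3, 0], 40]]'

```text
time_s: 39.25
eef_pos: [0.6435, -0.0664, 0.3605]
eef_rot: [0.681, 0.716, 0.109, 0.102]
force: [-0.4, 0.2, 0.1]
finger_gap: 0.0403
```

```bash
python3 - <<'E'
from h import *
s=bot.read_state(); print(s['eef_pos'],s['eef_rot'].round(3),s['force'],s['joint_pos'].round(2))
print(turn(tool(.056,.3),Ro.from_quat(s['eef_rot'])), ((np.array([.703,-.0663,.2735])-s['eef_pos'])*1000).round(1))
E
```

```text
[ 0.6435385  -0.06636635  0.36054142] [0.681 0.716 0.109 0.102] [-0.41387907  0.21184358  0.1499213 ] [-0.44  0.31  0.75  1.32 -0.31  1.31  0.35]
[-0.002 -0.     0.006] [ 59.5   0.1 -87. ]
```

>>> send_rows --targets '[[[17, 0, 0], [0, 0, 0], 40], [[33, 0, 0], [0, 0, 0], 40], [[33, 0, 0], [0, 0, 0], 40], [[39, 0, -20], [0, 0, 0], 40], [[45, 0, -40], [0, 0, 0], 40], [[51, 0, -58], [0, 0, 0], 40], [[55, 0, -72], [0, 0, 0], 40], [[58, 0, -82], [0, 0, 0], 40], [[59, 0, -87], [0, 0, 0], 40], [[59, 0, -87], [0, 0, 0], 40]]'

```text
time_s: 40.25
eef_pos: [0.703, -0.0665, 0.2732]
eef_rot: [0.681, 0.717, 0.109, 0.102]
force: [-0.4, 0.4, 0.0]
finger_gap: 0.0394
```

>>> send_rows --force 20 --targets '[[[0, 0, 0], [0, 0, 0], 28], [[0, 0, 0], [0, 0, 0], 20], [[0, 0, 0], [0, 0, 0], 14], [[0, 0, 0], [0, 0, 0], 8], [[0, 0, 0], [0, 0, 0], 6], [[0, 0, 0], [0, 0, 0], 6]]'

```text
time_s: 40.85
eef_pos: [0.7039, -0.0669, 0.2745]
eef_rot: [0.681, 0.716, 0.109, 0.104]
force: [0.8, -0.4, 1.3]
finger_gap: 0.0109
```

>>> send_rows --targets '[[[-6, 0, 1], [0, 0, 0], 6], [[-15, -1, 2], [0, 0, 0], 6], [[-24, -2, 3], [0, 0, 0], 6], [[-36, -2, 4], [0, 0, 0], 6], [[-49, -3, 4], [0, 0, 0], 6], [[-61, -4, 3], [0, 0, 0], 6], [[-73, -4, 1], [0, 0, 0], 6], [[-85, -5, -1], [0, 0, 0], 6], [[-97, -6, -3], [0, 0, 0], 6], [[-109, -6, -6], [0, 0, 0], 6], [[-121, -7, -10], [0, 0, 0], 6], [[-121, -7, -10], [0, 0, 0], 6]]'

```text
time_s: 42.05
eef_pos: [0.5791, -0.0741, 0.2626]
eef_rot: [0.682, 0.716, 0.108, 0.101]
force: [-0.3, -0.5, 2.1]
finger_gap: 0.0113
```

>>> send_rows --targets '[[[-5, 0, -2], [0, 0, 0], 6], [[-11, -1, -5], [0, 0, 0], 6], [[-23, -1, -10], [0, 0, 0], 6], [[-34, -2, -15], [0, 0, 0], 6], [[-44, -3, -21], [0, 0, 0], 6], [[-55, -3, -28], [0, 0, 0], 6], [[-65, -4, -35], [0, 0, 0], 6], [[-75, -4, -42], [0, 0, 0], 6], [[-84, -5, -50], [0, 0, 0], 6], [[-93, -5, -59], [0, 0, 0], 6], [[-101, -6, -68], [0, 0, 0], 6], [[-101, -6, -68], [0, 0, 0], 6]]'

```text
time_s: 43.25
eef_pos: [0.4789, -0.0797, 0.1934]
eef_rot: [0.682, 0.717, 0.107, 0.101]
force: [-0.6, -1.4, -0.9]
finger_gap: 0.0112
```

>>> send_rows --targets '[[[-4, 0, -4], [0, 0, 0], 6], [[-9, 0, -10], [0, 0, 0], 6], [[-16, -1, -19], [0, 0, 0], 6], [[-23, -1, -29], [0, 0, 0], 6], [[-29, -1, -40], [0, 0, 0], 6], [[-35, -2, -50], [0, 0, 0], 6], [[-41, -2, -61], [0, 0, 0], 6], [[-46, -2, -73], [0, 0, 0], 6], [[-50, -3, -83], [0, 0, 0], 6], [[-52, -3, -89], [0, 0, 0], 6], [[-54, -3, -94], [0, 0, 0], 6], [[-54, -3, -94], [0, 0, 0], 6]]'

```text
time_s: 44.45
eef_pos: [0.4278, -0.0826, 0.1015]
eef_rot: [0.681, 0.716, 0.109, 0.103]
force: [2.6, 0.7, -2.5]
finger_gap: 0.0108
```

>>> send_rows --targets '[[[-1, 0, -3], [0, 0, 0], 6], [[-2, 0, -6], [0, 0, 0], 6], [[-2.5, 0, -8], [0, 0, 0], 6], [[-3, 0, -10], [0, 0, 0], 6], [[-3, 0, -11.5], [0, 0, 0], 6], [[-3, 0, -13], [0, 0, 0], 6], [[-3, 0, -14], [0, 0, 0], 6], [[-3, 0, -14], [0, 0, 0], 6], [[-3, 0, -14], [0, 0, 0], 6]]'

```text
time_s: 45.35
eef_pos: [0.4245, -0.0828, 0.0887]
eef_rot: [0.682, 0.716, 0.11, 0.102]
force: [-6.5, 0.2, 17.8]
finger_gap: 0.0108
```

The hood is shut: a z of 0.0887 matches the value before lifting, and it presses on its stop. I'll relieve the load, release and withdraw.

>>> send_rows --targets '[[[0, 0, 1], [0, 0, 0], 6], [[0, 0, 1], [0, 0, 0], 14], [[0, 0, 1], [0, 0, 0], 22], [[0, 0, 1], [0, 0, 0], 30], [[0, 0, 1], [0, 0, 0], 38], [[0, 0, 1], [0, 0, 0], 38], [[-1, 0, 15], [0, 0, 0], 38], [[-5, 0, 40], [0, 0, 0], 38], [[-12, 0, 75], [0, 0, 0], 38], [[-12, 0, 115], [0, 0, 0], 30], [[-12, 0, 140], [0, 0, 0], 20], [[-12, 0, 140], [0, 0, 0], 10]]'

```text
time_s: 46.55
eef_pos: [0.4152, -0.0831, 0.2319]
eef_rot: [0.681, 0.716, 0.112, 0.106]
force: [0.7, -0.0, 0.8]
finger_gap: 0.0102
```

>>> send_rows --targets '[[[20, -20, 0], [-0.005, 0.1, 0], 0], [[60, -50, 0], [-0.011, 0.2, 0], 0], [[100, -80, 0], [-0.017, 0.3, 0], 0], [[140, -110, 0], [-0.017, 0.3, 0], 0], [[165, -140, 0], [-0.017, 0.3, 0], 0], [[178, -163, 0], [-0.017, 0.3, 0], 0], [[178, -163, 0], [-0.017, 0.3, 0], 0], [[178, -163, 0], [-0.017, 0.3, 0], 0], [[178, -163, 0], [-0.017, 0.3, 0], 0]]'

```text
time_s: 47.45
eef_pos: [0.5898, -0.2445, 0.2268]
eef_rot: [0.689, 0.725, 0.0, -0.001]
force: [-0.7, 0.4, -0.2]
finger_gap: 0.0004
```

```bash
python3 - <<'E'
from h import *
s=bot.read_state(); print(s['eef_pos'],s['eef_rot'].round(3),s['force'],s['finger_gap'])
print(((np.array([.5912,-.2458,.068])-s['eef_pos'])*1000).round(1))
for n in('top',):
    c=cam(n); k=c['img']; save(c,'t8.png')
    print(proj(c,[[.4149,-.0126,.107],[.4225,-.1502,.107]]))
    w=cam('wrist'); save(w,'w8.png'); print('key proj',proj(w,[[.5912,-.2458,.068],[.5445,-.3094,.068],[.4907,-.2516,.068],[.4947,-.3116,.068],[.4149,-.0126,.107],[.4225,-.1502,.107]]).round())
E
```

```text
[ 0.58976357 -0.24446853  0.22684248] [ 0.689  0.725  0.    -0.001] [-0.71118961  0.41269775 -0.23632855] 0.0003655966953284012
[   1.4   -1.3 -158.8]
[[356.65017084 230.52604631]
 [412.78099416 226.44353415]]
key proj [[ 320.  181.]
 [ 273.  237.]
 [ 219.  182.]
 [ 226.  237.]
 [  83. -143.]
 [ 114.   67.]]
```

View pics/w8.png

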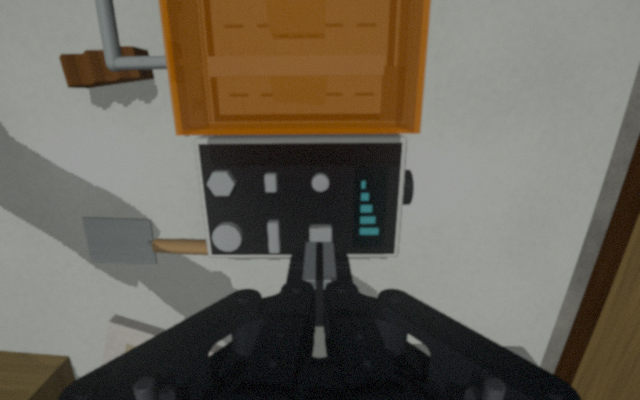

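The hood is shut, and the keys seen at (320,182), (273,237), (221,183) and (227,237) match the projections. Pressing wake.

>>> send_rows --targets '[[[1, -1, -40], [0, 0, 0], 0], [[1, -1, -80], [0, 0, 0], 0], [[1, -1, -115], [0, 0, 0], 0], [[1, -1, -140], [0, 0, 0], 0], [[1, -1, -147], [0, 0, 0], 0], [[1, -1, -151], [0, 0, 0], 0], [[1, -1, -155], [0, 0, 0], 0], [[1, -1, -158], [0, 0, 0], 0], [[1, -1, -161], [0, 0, 0], 0], [[1, -1, -164], [0, 0, 0], 0], [[1, -1, -165], [0, 0, 0], 0], [[1, -1, -165], [0, 0, 0], 0]]'

```text
time_s: 48.75
eef_pos: [0.5921, -0.2472, 0.0635]
eef_rot: [0.689, 0.725, 0.0, 0.001]
force: [0.2, -0.3, 4.4]
finger_gap: 0.0001
```

>>> send_rows --targets '[[[0, 0, -1], [0, 0, 0], 0], [[0, 0, -2], [0, 0, 0], 0], [[0, 0, -3], [0, 0, 0], 0], [[0, 0, -3], [0, 0, 0], 0]]'

```text
time_s: 49.15
eef_pos: [0.5922, -0.2473, 0.063]
eef_rot: [0.689, 0.725, 0.001, 0.001]
force: [-3.6, 3.1, 16.3]
finger_gap: -0.0
```

Wake is fully down (16 N). I'll lift and move to the long bar.

>>> send_rows --targets '[[[0, 0, 5], [0, 0, 0], 0], [[0, 0, 15], [0, 0, 0], 0], [[0, 0, 45], [0, 0, 0], 0], [[-16, -20, 45], [0, 0, 0], 0], [[-32, -42, 45], [0, 0, 0], 0], [[-48, -62, 45], [0, 0, 0], 0], [[-48, -62, 45], [0, 0, 0], 0], [[-48, -62, 45], [0, 0, 0], 0], [[-48, -62, 30], [0, 0, 0], 0], [[-48, -62, 20], [0, 0, 0], 0], [[-48, -62, 14], [0, 0, 0], 0], [[-48, -62, 14], [0, 0, 0], 0]]'

```text
time_s: 50.35
eef_pos: [0.5427, -0.3072, 0.0715]
eef_rot: [0.689, 0.725, -0.001, -0.002]
force: [0.3, 0.2, 1.2]
finger_gap: 0.0003
```

>>> send_rows --targets '[[[1, -1, -3], [0, 0, 0], 0], [[1, -1, -6], [0, 0, 0], 0], [[1, -1, -8], [0, 0, 0], 0], [[1, -1, -10], [0, 0, 0], 0], [[1, -1, -12], [0, 0, 0], 0], [[1, -1, -13], [0, 0, 0], 0], [[1, -1, -13], [0, 0, 0], 0]]'

```text
time_s: 51.05
eef_pos: [0.5449, -0.3102, 0.0631]
eef_rot: [0.689, 0.725, 0.0, 0.001]
force: [-3.0, 2.8, 11.7]
finger_gap: 0.0001
```

Long is fully down (11.7 N at z = 0.063). Fan is next, a shift of (-54, +58).

>>> send_rows --targets '[[[0, 0, 5], [0, 0, 0], 0], [[0, 0, 15], [0, 0, 0], 0], [[0, 0, 45], [0, 0, 0], 0], [[-18, 20, 45], [0, 0, 0], 0], [[-36, 40, 45], [0, 0, 0], 0], [[-54, 58, 45], [0, 0, 0], 0], [[-54, 58, 45], [0, 0, 0], 0], [[-54, 58, 45], [0, 0, 0], 0], [[-54, 58, 30], [0, 0, 0], 0], [[-54, 58, 20], [0, 0, 0], 0], [[-54, 58, 14], [0, 0, 0], 0], [[-54, 58, 14], [0, 0, 0], 0]]'

```text
time_s: 52.25
eef_pos: [0.4893, -0.2516, 0.0728]
eef_rot: [0.689, 0.724, -0.001, -0.001]
force: [-0.0, -0.5, 0.5]
finger_gap: -0.0
```

>>> send_rows --targets '[[[0, 0, -3], [0, 0, 0], 0], [[0, 0, -6], [0, 0, 0], 0], [[0, 0, -8], [0, 0, 0], 0], [[0, 0, -10], [0, 0, 0], 0], [[0, 0, -12], [0, 0, 0], 0], [[0, 0, -13], [0, 0, 0], 0], [[0, 0, -13], [0, 0, 0], 0]]'

```text
time_s: 52.95
eef_pos: [0.4906, -0.2521, 0.0631]
eef_rot: [0.689, 0.725, 0.0, 0.001]
force: [-2.2, 1.4, 9.4]
finger_gap: 0.0004
```

>>> send_rows --targets '[[[0, 0, -1], [0, 0, 0], 0], [[0, 0, 5], [0, 0, 0], 0], [[0, 0, 15], [0, 0, 0], 0], [[0, 0, 45], [0, 0, 0], 0], [[1, -20, 45], [0, 0, 0], 0], [[3, -40, 45], [0, 0, 0], 0], [[4, -60, 45], [0, 0, 0], 0], [[4, -60, 45], [0, 0, 0], 0], [[4, -60, 30], [0, 0, 0], 0], [[4, -60, 20], [0, 0, 0], 0], [[4, -60, 14], [0, 0, 0], 0], [[4, -60, 14], [0, 0, 0], 0]]'

```text
time_s: 54.15
eef_pos: [0.4936, -0.3097, 0.0736]
eef_rot: [0.689, 0.725, -0.0, -0.002]
force: [0.1, 0.0, -0.0]
finger_gap: -0.0001
```

>>> send_rows --targets '[[[0, 0, -3], [0, 0, 0], 0], [[0, 0, -6], [0, 0, 0], 0], [[0, 0, -8], [0, 0, 0], 0], [[0, 0, -10], [0, 0, 0], 0], [[0, 0, -12], [0, 0, 0], 0], [[0, 0, -14], [0, 0, 0], 0], [[0, 0, -14], [0, 0, 0], 0]]'

```text
time_s: 54.85
eef_pos: [0.4945, -0.3118, 0.0631]
eef_rot: [0.689, 0.725, 0.0, 0.0]
force: [-1.7, 2.6, 10.4]
finger_gap: -0.0003
```

>>> send_rows --targets '[[[0, 0, 5], [0, 0, 0], 0], [[0, 0, 15], [0, 0, 0], 0], [[0, 0, 45], [0, 0, 0], 0], [[0, 0, 90], [0, 0, 0], 0], [[-10, 0, 135], [0, 0, 0], 0], [[-30, 0, 170], [0, 0, 0], 0], [[-30, 0, 170], [0, 0, 0], 0], [[-30, 0, 170], [0, 0, 0], 0]]'

```text
time_s: 55.65
eef_pos: [0.4644, -0.3123, 0.2326]
eef_rot: [0.69, 0.724, 0.0, 0.001]
force: [-0.2, 0.8, -0.1]
finger_gap: -0.0
```

```bash
python3 - <<'E'
from h import *
s=bot.read_state(); print(s['eef_pos'],s['force'])
# compare with start images outside the arm: hood/handle and bystanders, by difference
t=cam('top'); a=cv2.imread('pics/top0.png')[:,:,::-1].astype(int)
d=np.abs(a-t['img']).max(2)>40
for n,(x0,y0,x1,y1) in dict(hood=(327,125,432,215),handle=(350,208,420,235),cup=(295,230,335,270),hex=(255,105,287,138),sander=(145,178,175,216),scraper=(466,205,498,280),roof=(394,233,416,270),glue=(205,105,230,130),red=(198,268,226,294),pink=(153,264,182,292),mat=(185,157,287,255)).items():
    print(n,d[y0:y1,x0:x1].mean().round(3))
E
```

```text
[ 0.46437516 -0.31230324  0.23258422] [-0.15109512  0.83860582 -0.05104297]
hood 0.0
handle 0.0
cup 0.0
hex 0.0
sander 0.0
scraper 0.149
roof 0.0
glue 0.0
red 0.005
pink 0.0
mat 0.026
```

```bash
python3 -c "
from station import bot
print(bot.finish_job())"
```

```text
the job is handed in; nothing more can be done
None
```

The job is done and handed in, at about 56 s of the 210 s allowed. I lifted the hood onto its stop and stood all four houses in a row on the bed. Then I lowered the hood by its handle until shut and pressed wake, long, fan and start.

- **Houses:** the fourth house turned up about 27 mm out of place on the bed, nearly touching its neighbour. I regripped it and moved it left. A top view after that showed four upright houses with clear gaps. I did not look at them again after closing the hood.
- **Hood:** it pressed on its shut stop at 18 N, at the same height as before the lift. In the last top view the hood and handle areas matched the start picture.
- **Keys:** each of the four stopped at 63 mm height with 9–16 N on it, so fully down, and was let up before the next. The stop and short keys were not pressed.
- **Bystanders:** no change at the cup, hexagonal block, sander, saw-tooth roof block, glue pot or pink house, and 0.5 % of pixels at the red house. The scraper check did not come out clean: 15 % of its area differed. I put that down to the arm or its shadow and did not confirm it, but nothing was moved near it.

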